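Set up the graver hone: tool carriage home, locked, speed four

ROBOT

A 6-joint arm with a two-finger parallel gripper is mounted at the origin on the work surface. World frame = base frame: x ahead of the robot, y to its left, z up, the work surface at z = 0. Lengths are in m, angles in rad, forces in N, time in s.
With the tool pointing down it reaches from about 0.35 to 0.775 m from the base axis. Payload 5.5 kg.
Tool frame: the origin (TCP) lies between the finger pads; the fingertips stand 17 mm ahead of it and the grasp point (between the pads) lies 2 mm behind it (env.finger_overhang is the distance from the TCP to the fingertips, in m); z points along the fingers, y is the line along which they close (so a half turn about z gives the same grasp; the last joint's range is limited). The gripper opens to 85 mm and grips with 20 to 120 N. Pads are 22 mm wide; open, the fingers measure 114 mm over their backs; the gripper's body (76 mm by 85 mm) begins 54 mm behind the grasp point. The pads swing forward as they close: fully open they stand 13 mm farther back than shut.
Start: joints at [1.004, 0.313, 0.046, 1.304, 0, 1.431], TCP at [0.238, 0.523, 0.248] pointing down, gripper open.
Joint ranges: [-2.76, 2.76], [-0.86, 1.69], [-1.03, 1.26], [-2.2, 2.34], [-1.47, 1.5], [-3.14, 3.14]. Speed limits (rad/s): [2.57, 2.57, 3.14, 3.14, 3.14, 3.14].

INTERFACE

Orientations are given as a unit quaternion [w, x, y, z].
In Python, from workcell import env gives the robot as it stands. The module is installed in compiled form; this text tells all that it offers.
- The arm moves only by the shell command python3 -m pendant 'ROWS' [FORCE]. ROWS is JSON, a list of rows, each a list of 5 numbers: the gripper's target within -1 to 1 (fully open at 1, half-way at 0, shut at -1), then the shift along the tool's x, y, z in m, then the turn about the tool's z in rad. A call has 1 to 8 rows; each row shifts and turns the commanded pose from where the row before left it, along the tool's axes as they then stand; what a row does not reach is not made up. A row lasts 1/8 s, in which the tool goes at most 62.5 mm and 10.7 degrees, less where a joint would pass 70% of its speed; a pose out of reach is approached as far as the arm can. A call with a gripper value outside its range is refused whole. The fingers move at their own pace and stop on an object; FORCE is the grip in N (left out, the last holds). Time passes only in rows, so rows that do not move let the fingers close. It gives the time, the measured TCP pose, the force, the opening and the grip force at its end, in the units of the state.
- env.get_state(): the state, without advancing time (a new reading comes with each control period).
- env.read_camera(name): name is "side" or "top"; returns the picture (480x640x3 uint8, red, green, blue); there is no depth.
- env.calibration(name): a dict with "K" (3x3 intrinsics, pixels), "T" (4x4, takes a point from camera to world coordinates). Camera axes: x right, y down, z forward; pixel columns grow to the right and rows downward; lengths in m; the calibration is good to about 2 mm. A picture is of the moment at which its call begins. calibration takes no time and is no camera call.
- env.hand_in(): hands the job in; it is judged then, once.
Trained networks look in the newest picture that a camera, given by its name, has taken for a name from the list of things; names that differ only in an ending like _2 or _b are one class to them, and where a whole thing is asked for, a point or a joint stands for the part that bears it (a point fixed in the world has none). Each returns a list of dicts, best first, with "score" (0 to 1); they miss things now and then, are a little off and sometimes report something else, mostly with a low value. They report only what shows in the picture. A call takes as long as a camera call.
- env.recognise(camera, label): "centre" ([column, row] in pixels, amid what is visible of it).
The state is a dict: "clock": time; "joint_pos": joint angles; "qvel": joint speeds; "tau": joint torques, N m; "tcp_pos": TCP position; "orientation": TCP orientation; "wrist_force": force on the tool from outside, world axes, zero at the start; "ft_torque": the same for the moment, N m; "finger_gap": finger opening in m; "grip_force": force on a finger pad.
Only numpy, scipy, OpenCV 4.12 (cv2) and the standard library are available. Lean on these libraries where they do the work, as an engineer would, in place of code of your own. Each camera call takes 0.05 s, during which the arm holds its last target. There are 200 camera calls.

TASK

Get the sharpening hone ready for use. Slide the tool carriage along its rail until it is fully home against the stop block, then swing its lock knob clockwise as far as it goes so the carriage is locked. Only after that, turn the selector on the speed control box to the mark with four dots so that it rests in that position, without disturbing the brush on the hone or the steel block by the box.

Things in the scene. Friction and masses are not known exactly. Their poses are not given: they have to be found in the camera images.
- hone: Hone: fixed grey case 260 (x) x 300 (y) x 75 mm high, left or right on the table; on it a flat steel lapping disc 150 mm across, top 92 mm high. Origin: centre of the underside; z up. Along its y, at x = -70 mm, runs a steel rail 24 mm wide, top 91 mm high, for the tool carriage, which slides towards the hone's -y up to a dark stop block (113 mm high).
- carriage (a joint): Carriage travel in m: 0 = far end (its axis at hone y = +50 mm), 0.100 = home against the stop block (axis at y = -50 mm). Aluminium block 56 (x) x 64 (y) x 26 mm, top 117 mm above the table, with an arm and tool holder that reach 116 mm from its axis over the disc (to hone +x, holder top 130 mm high). Slides with a few N.
- lock_grip (a point): Grip point of the lock knob, on its vertical axis amid the carriage, 151 mm above the table. Black bar 70 mm long, 16 wide, 30 high (20 mm below this point to 10 above) on a 13 mm high hub; the point's x axis runs along the bar towards the hook, a flat steel arm under the bar that reaches 56 mm from the axis. Holding the bar one can also slide the carriage.
- lock (a joint): Lock knob angle, rad, growing clockwise seen from above: 0 = loose (bar across the rail, hook out over the disc side), 1.4 = end stop, locked (bar along the rail, hook pointing at the stop block and closed behind the catch pin).
- control: Speed control box, fixed, 180 x 180 x 70 mm high, grey with black top, selector in its middle, on the other side of the table from the hone. Origin: centre of the underside; z up. Five rows of white dots run outwards round the knob: seen from above, one dot at +1.2 rad from the box's x axis (counter-clockwise), two at +0.6, three at 0, four at -0.6, five at -1.2.
- selector_grip (a point): Grip point of the selector, on its vertical axis, 104.5 mm above the table. Grey bar 62 mm long, 16 wide, 30 high (20 mm below this point to 10 above) on a skirt 60 mm across; a white line and a nose mark the end that points at the dots, and the point's x axis runs along the bar to that end.
- selector (a joint): Angle of the selector, rad, growing clockwise seen from above: 0 = one dot, 0.6 = two, 1.2 = three, 1.8 = four, 2.4 = five dots (end stop). It clicks into each of these and holds there when let go; between them it springs to the nearest.
- four_dot_mark (a point): Middle of the row of four dots on the control box's top, 58 mm from the knob's axis, 72 mm above the table.
- brush: Bystander: wooden brush 130 mm long lying on the hone's case beside the disc, near the carriage's far end. Origin: centre of its underside.
- block: Bystander: dark steel bench block 90 x 90 x 28 mm lying on the table on the robot's side of the control box. Origin: centre of the underside.
- catch_pin (a point): Top centre of the catch pin, a steel pin 8 mm across standing on the stop block, 127 mm above the table. With the carriage home, the lock's hook swings in behind this pin (on the far side from the carriage) and then holds the carriage; if the carriage is short of home the hook meets the pin and cannot close.

How it is judged:
By the outcome, as a careful person would: the job done as asked, in the order asked, and still so for the second after the job is handed in, with the robot touching nothing.
It also fails if it takes over 72 s, if anything falls off the work surface, if the arm or the gripper's body presses on something with over 40 N, if the wrist force passes 120 N, or if a joint passes its speed limit or range.

## Working session

There is one attempt and no reset: what is moved stays moved. The work goes in short steps, Python scripts to look and compute and a shell command to move; the robot and the scene stay as the last step left them, time stands still between calls to the robot, and variables do not carry over. Pictures are saved under pics/ and viewed, at most 10 in all, crops included, and the job is handed in when it is done.

```bash
mkdir -p pics
cat > h.py <<'E'
import numpy as np, cv2
from workcell import env
def pix2w(cam,uv,z):
    c=env.calibration(cam);K=np.array(c["K"]);T=np.array(c["T"])
    d=T[:3,:3]@np.linalg.solve(K,[uv[0],uv[1],1]);o=T[:3,3]
    return o+d*(z-o[2])/d[2]
def w2pix(cam,p):
    c=env.calibration(cam);K=np.array(c["K"]);T=np.linalg.inv(np.array(c["T"]))
    q=K@(T[:3,:3]@np.array(p)+T[:3,3]);return q[:2]/q[2]
def shot(cam,name):
    im=env.read_camera(cam);cv2.imwrite(f"pics/{name}.png",im[:,:,::-1]);return im
E
python3 - <<'E'
from h import *
shot("top","t0");shot("side","s0")
s=env.get_state();print(s["clock"],s["tcp_pos"],s["orientation"],s["finger_gap"],env.finger_overhang)
for cam in("top","side"):
    print(cam,np.round(env.calibration(cam)["T"],3).tolist())
    for l,z in(("lock_grip",.161),("selector_grip",.1145),("control",.07),("hone",.075),("catch_pin",.127),("four_dot_mark",.072),("block",.028),("brush",.09),("carriage",.117)):
        for r in env.recognise(cam,l)[:2]:
            print(l,np.round(r["centre"],1),round(r["score"],2),np.round(pix2w(cam,r["centre"],z),4))
E
```

```text
0.1 [0.23777769 0.52304321 0.24749565] [-3.06242903e-04  2.11751645e-01  9.77323156e-01 -7.71456550e-04] 0.08532227525616268 0.017
top [[0.014, -0.998, 0.061, 0.462], [-1.0, -0.013, 0.014, -0.01], [-0.013, -0.061, -0.998, 1.226], [0.0, 0.0, 0.0, 1.0]]
lock_grip [442.6 239.6] 0.79 [ 0.5218 -0.2483  0.161 ]
selector_grip [209.6 209.2] 0.84 [0.5842 0.2501 0.1145]
control [216.7 208.7] 0.8 [0.5904 0.2444 0.07  ]
hone [441.2 215.5] 0.72 [ 0.581  -0.2644  0.075 ]
hone [227.5 287.8] 0.43 [0.4116 0.2141 0.075 ]
catch_pin [437.1 216.8] 0.69 [ 0.5726 -0.2441  0.127 ]
four_dot_mark [219.5 208.9] 0.69 [0.5898 0.2375 0.072 ]
block [228.  286.8] 0.81 [0.4119 0.2222 0.028 ]
brush [389.1 180.6] 0.75 [ 0.6563 -0.1449  0.09  ]
carriage [441.7 236.5] 0.9 [ 0.5309 -0.2562  0.117 ]
side [[-0.908, -0.319, 0.271, 0.311], [-0.418, 0.707, -0.57, 0.472], [-0.01, -0.631, -0.776, 0.808], [0.0, 0.0, 0.0, 1.0]]
lock_grip [372.8 169.9] 0.73 [ 0.5171 -0.2233  0.161 ]
selector_grip [227.3 379.6] 0.61 [0.5679 0.2615 0.1145]
control [230.1 392.5] 0.8 [0.5689 0.2646 0.07  ]
hone [346.1 197.5] 0.7 [ 0.5659 -0.2098  0.075 ]
catch_pin [376.9 170.3] 0.71 [ 0.5196 -0.2622  0.127 ]
catch_pin [346.7 193.4] 0.65 [ 0.5512 -0.1726  0.127 ]
four_dot_mark [228.7 394.6] 0.67 [0.5684 0.269  0.072 ]
block [333.5 421.3] 0.58 [0.4056 0.2244 0.028 ]
brush [295.4 201.9] 0.97 [ 0.6527 -0.1404  0.09  ]
brush [346.6 195.6] 0.67 [ 0.5619 -0.2015  0.09  ]
carriage [368.3 174.9] 0.95 [ 0.5343 -0.252   0.117 ]
carriage [224.9 377. ] 0.43 [0.5725 0.2602 0.117 ]
```

View pics/t0.png

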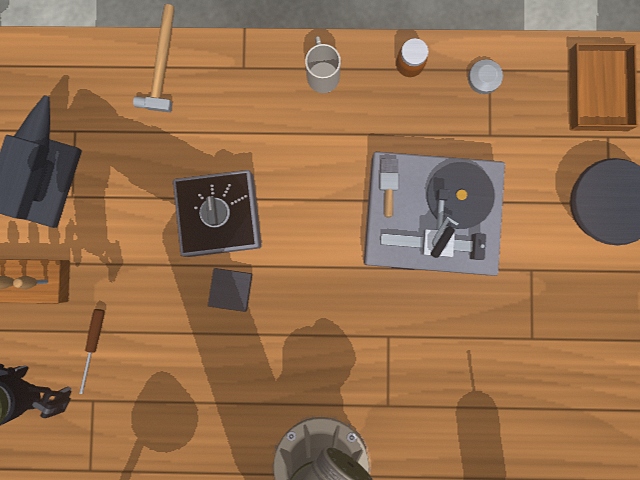

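View pics/s0.png

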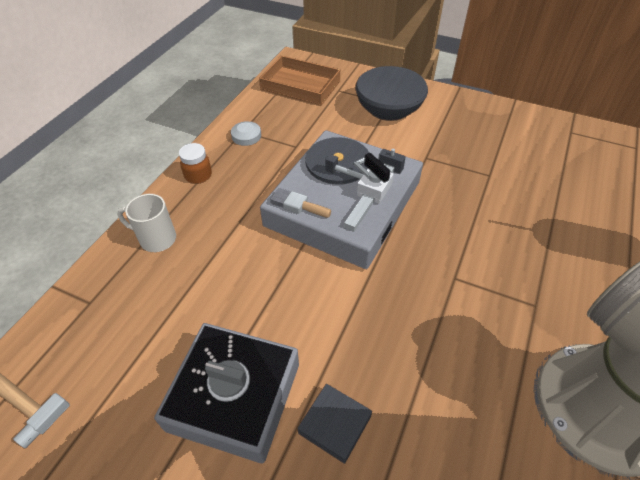

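The top view shows the hone on the right (corners about (373,152), (505,160), (499,275), (365,264)). Its carriage is near (441,238) and the stop block near (479,246). The control box is at (216,213) with the block at (230,289). I'll enlarge these areas.

Run:
```python
import cv2,numpy as np
t=cv2.imread("pics/t0.png")
a=cv2.resize(t[145:285,360:510],None,fx=4,fy=4,interpolation=cv2.INTER_CUBIC)
b=cv2.resize(t[165:265,168:268],None,fx=4,fy=4,interpolation=cv2.INTER_CUBIC)
cv2.imwrite("pics/a.png",a);cv2.imwrite("pics/b.png",b)
```

```text
(no output)
```

View pics/a.png

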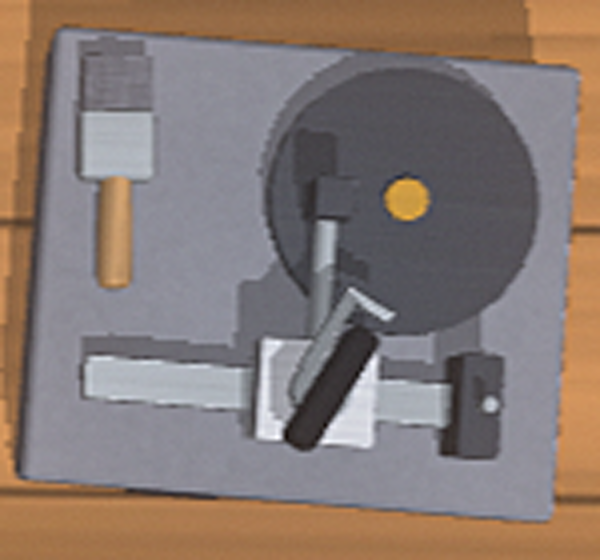

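View pics/b.png

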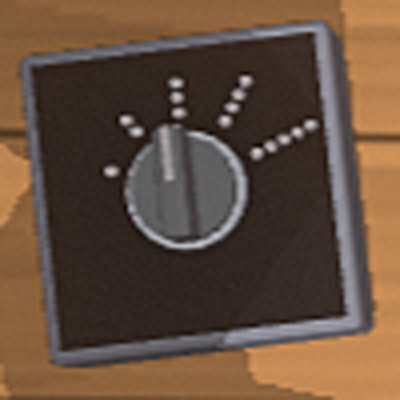

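Run:
```python
from h import *
A=lambda x,y,z:pix2w("top",(360+(x+.5)/4-.5,145+(y+.5)/4-.5),z)
B=lambda x,y,z:pix2w("top",(168+(x+.5)/4-.5,165+(y+.5)/4-.5),z)
from math import atan2
def yaw(d): return round(atan2(d[1],d[0]),3)
c=[A(*p,.075) for p in((62,30),(579,70),(552,518),(24,476))]
print("hone corners",np.round(c,4)[:,:2].tolist(),"centre",np.mean(c,0), "ydir yaws",yaw(c[0]-c[1]),yaw(c[3]-c[2]),"x",yaw(c[0]-c[3]),yaw(c[1]-c[2]))
r=[A(*p,.091) for p in((85,376),(450,404))];print("rail",r, yaw(r[0]-r[1]))
print("pin",A(490,404,.127))
k=[A(*p,.161) for p in((363,342),(302,438))];print("bar",k,np.mean(k,0),yaw(k[0]-k[1]))
b=[A(*p,.117) for p in((258,338),(380,346),(374,447),(252,440))];print("carr",np.mean(b,0))
c=[B(*p,.07) for p in((28,64),(322,33),(352,318),(60,350))]
print("ctl",np.mean(c,0),yaw(c[0]-c[3]),yaw(c[1]-c[2]),yaw(c[0]-c[1])-1.571)
d3=[B(*p,.072) for p in((176,83),(180,113))];print("3dot",yaw(d3[0]-d3[1]))
print("dots4 mid",B(235,101,.072), "skirt",B(187,188,.0845))
k=[B(*p,.1145) for p in((170,126),(178,238))];print("selbar",np.mean(k,0),yaw(k[0]-k[1]))
for l in("lock_grip","selector_grip"):
  pass
```

```text
hone corners [[0.7238, -0.1146], [0.7042, -0.4069], [0.451, -0.39], [0.4703, -0.0952]] centre [ 0.58731257 -0.2516947   0.075     ] ydir yaws 1.504 1.506 x -0.076 -0.067
rail [array([ 0.52602304, -0.12736731,  0.091     ]), array([ 0.51325345, -0.32902027,  0.091     ])] 1.508
pin [ 0.51191228 -0.3402345   0.127     ]
bar [array([ 0.54173049, -0.26439033,  0.161     ]), array([ 0.49136514, -0.23278789,  0.161     ])] [ 0.51654781 -0.24858911  0.161     ] -0.56
carr [ 0.51721169 -0.24950966  0.117     ]
ctl [0.58217005 0.24752836 0.07      ] 0.143 0.127 0.1180000000000001
3dot 0.159
dots4 mid [0.63357394 0.22296915 0.072     ] skirt [0.58211917 0.24623188 0.0845    ]
selbar [0.58221529 0.24672661 0.1145    ] 0.099
```

Bar yaw is about -0.56, which puts the lock near 0.49 rad, and the carriage is about 48 mm short of home. The selector is at three dots. I'll move above the lock knob.

```bash
cat >> h.py <<'E'
def to(p,yaw):
    "tool-frame shift to world p, and turn about tool z to bring tool x to yaw (mod pi)"
    from scipy.spatial.transform import Rotation as R
    s=env.get_state();q=s["orientation"];M=R.from_quat([q[1],q[2],q[3],q[0]]).as_matrix()
    y=np.arctan2(M[1,0],M[0,0]);t=(y-yaw+np.pi/2)%np.pi-np.pi/2
    print("t",round(s["clock"],2),"shift",np.round(M.T@(np.array(p)-s["tcp_pos"]),4),"turn",round(t,3),"tcp",np.round(s["tcp_pos"],4),"yaw",round(y,3),"F",np.round(s["wrist_force"],1),"gap",round(s["finger_gap"],4),"j6",np.round(s["joint_pos"][5],2))
E
python3 -m pendant '[[1,-0.041,-0.042,0,0],[1,-0.041,-0.042,0,0],[1,-0.041,-0.042,0,0],[1,-0.041,-0.042,0,0],[1,-0.041,-0.042,0,0],[1,-0.041,-0.042,0,0],[1,-0.041,-0.042,0,0],[1,-0.041,-0.042,0,0]]'
python3 -m pendant '[[1,-0.041,-0.042,0,0],[1,-0.041,-0.042,0,0],[1,-0.041,-0.042,0,0],[1,-0.041,-0.042,0,0],[1,-0.041,-0.042,0,0],[1,-0.041,-0.042,0,0],[1,0,0,0,0],[1,0,0,0,0]]'
python3 -c 'from h import *
to((.517,-.249,.22),-.56)'
```

```text
clock: 2.0
tcp_pos: [0.398, 0.08, 0.2487]
orientation: [0.001, 0.212, 0.977, 0.0]
wrist_force: [1.3, 0.2, 0.8]
finger_gap: 0.0855
grip_force: 0.0
clock: 3.0
tcp_pos: [0.5167, -0.2492, 0.2478]
orientation: [-0.001, 0.212, 0.977, 0.0]
wrist_force: [-0.6, -0.2, -0.6]
finger_gap: 0.0848
grip_force: 0.0
t 3.0 shift [-0.0002  0.0003  0.0278] turn 0.133 tcp [ 0.5167 -0.2492  0.2478] yaw 2.714 F [-0.6 -0.2 -0.6] gap 0.0848 j6 -0.16
```

```bash
python3 -m pendant '[[1,0,0,0,0.133],[1,0,0,0.03,0],[1,0,0,0.03,0],[1,0,0,0.02,0],[1,0,0,0.016,0],[1,0,0,0,0],[1,0,0,0,0]]'
python3 -c 'from h import *
to((.517,-.249,.152),-.56); shot("side","s1"); im=cv2.imread("pics/s1.png")[90:270,260:450]; cv2.imwrite("pics/s1c.png",cv2.resize(im,None,fx=3,fy=3,interpolation=2))'
```

```text
clock: 3.88
tcp_pos: [0.5176, -0.2493, 0.1533]
orientation: [0.001, 0.276, 0.961, -0.0]
wrist_force: [0.3, -0.9, 0.5]
finger_gap: 0.0853
grip_force: 0.0
t 3.88 shift [ 0.0007 -0.0001  0.0013] turn 0.001 tcp [ 0.5176 -0.2493  0.1533] yaw 2.582 F [ 0.3 -0.9  0.5] gap 0.0853 j6 -0.03
```

View pics/s1c.png

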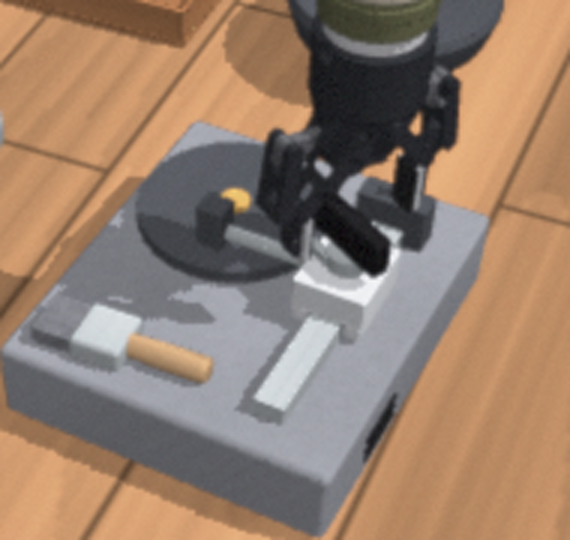

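The open fingers stand either side of the black bar (crop about (355,235)), well aligned. Closing now.

```bash
python3 -m pendant '[[-1,0,0,0,0],[-1,0,0,0,0],[-1,0,0,0,0],[-1,0,0,0,0],[-1,0,0,0,0],[-1,0,0,0,0]]' 60
python3 -c 'from h import *
to((.514,-.297,.153),-.56)'
```

```text
clock: 4.68
tcp_pos: [0.5171, -0.2495, 0.1525]
orientation: [0.0, 0.276, 0.961, -0.0]
wrist_force: [-2.1, -0.4, 2.0]
finger_gap: 0.0151
grip_force: 59.1
t 4.67 shift [-0.0226 -0.0419 -0.0005] turn 0.0 tcp [ 0.5171 -0.2495  0.1525] yaw 2.582 F [-2.1 -0.4  2. ] gap 0.0151 j6 -0.03
```

```bash
python3 -m pendant '[[-1,-0.0027,-0.005,0,0],[-1,-0.0027,-0.005,0,0],[-1,-0.0027,-0.005,0,0],[-1,-0.0027,-0.005,0,0],[-1,-0.0027,-0.005,0,0],[-1,-0.0027,-0.005,0,0],[-1,-0.0027,-0.005,0,0],[-1,0,0,0,0]]'
python3 -c 'from h import *
to((.514,-.297,.153),-.56)'
```

```text
clock: 5.68
tcp_pos: [0.5143, -0.2904, 0.1525]
orientation: [0.0, 0.277, 0.961, -0.001]
wrist_force: [-2.7, -0.6, 4.5]
finger_gap: 0.0149
grip_force: 59.6
t 5.67 shift [-0.0032 -0.0058 -0.0005] turn -0.001 tcp [ 0.5143 -0.2904  0.1525] yaw 2.581 F [-2.7 -0.6  4.5] gap 0.0149 j6 -0.09
```

```bash
python3 -m pendant '[[-1,-0.0014,-0.0026,0,0],[-1,-0.0014,-0.0026,0,0],[-1,0,0,0,0]]'
python3 -m pendant '[[-1,-0.0010,-0.0018,0,0],[-1,0,0,0,0]]'
python3 -m pendant '[[-1,-0.0010,-0.0018,0,0],[-1,0,0,0,0]]'
```

```text
clock: 6.05
tcp_pos: [0.514, -0.2956, 0.1525]
orientation: [-0.0, 0.276, 0.961, -0.0]
wrist_force: [-3.2, 0.9, 6.0]
finger_gap: 0.0151
grip_force: 59.7
clock: 6.3
tcp_pos: [0.514, -0.2958, 0.1525]
orientation: [-0.0, 0.276, 0.961, 0.001]
wrist_force: [-2.2, 6.4, 6.7]
finger_gap: 0.0149
grip_force: 60.0
clock: 6.55
tcp_pos: [0.5139, -0.296, 0.1524]
orientation: [-0.001, 0.275, 0.961, 0.003]
wrist_force: [-0.3, 12.0, 8.7]
finger_gap: 0.0148
grip_force: 60.3
```

The carriage has reached the stop: y holds at -0.296 as the force rises. I'll swing the knob clockwise while keeping slight pressure.

```bash
python3 -m pendant '[[-1,0,0,0,0.1],[-1,0,0,0,0.1],[-1,0,0,0,0.1],[-1,0,0,0,0.1],[-1,0,0,0,0.1],[-1,0,0,0,0.1],[-1,0,0,0,0.1],[-1,0,0,0,0]]'
python3 -c 'from h import *
to((.514,-.296,.1525),-1.467);print(env.get_state()["ft_torque"])'
python3 -m pendant '[[-1,0,0,0,0.06],[-1,0,0,0,0.06],[-1,0,0,0,0.06],[-1,0,0,0,0]]'
python3 -c 'from h import *
to((.514,-.296,.1525),-1.467);print(env.get_state()["ft_torque"])'
```

```text
clock: 7.55
tcp_pos: [0.5145, -0.2955, 0.1524]
orientation: [-0.001, 0.588, 0.809, 0.003]
wrist_force: [1.1, 13.0, 8.3]
finger_gap: 0.0153
grip_force: 60.2
t 7.55 shift [-0.0003 -0.0006 -0.0001] turn 0.209 tcp [ 0.5145 -0.2955  0.1524] yaw 1.883 F [ 1.1 13.   8.3] gap 0.0153 j6 0.6
[ 2.49986451 -0.13479495 -0.0425653 ]
clock: 8.05
tcp_pos: [0.5147, -0.2955, 0.1524]
orientation: [-0.002, 0.659, 0.753, 0.003]
wrist_force: [1.8, 13.1, 9.0]
finger_gap: 0.015
grip_force: 60.1
t 8.05 shift [-0.0004 -0.0007 -0.0001] turn 0.029 tcp [ 0.5147 -0.2955  0.1524] yaw 1.704 F [ 1.8 13.1  9. ] gap 0.015 j6 0.78
[ 2.48033939 -0.24559773 -0.07619339]
```

```bash
python3 -m pendant '[[-1,0,0,0,0.04],[-1,0,0,0,0.04],[-1,0,0,0,0]]'
python3 -c 'from h import *
to((.514,-.296,.1525),-1.467);print(env.get_state()["ft_torque"])'
python3 -m pendant '[[-1,0,0,0,0.04],[-1,0,0,0,0.04],[-1,0,0,0,0]]'
python3 -c 'from h import *
to((.514,-.296,.1525),-1.467);print(env.get_state()["ft_torque"])'
```

```text
clock: 8.43
tcp_pos: [0.5148, -0.2955, 0.1525]
orientation: [-0.002, 0.688, 0.726, 0.003]
wrist_force: [3.1, 12.2, 8.2]
finger_gap: 0.015
grip_force: 60.1
t 8.43 shift [-0.0005 -0.0008 -0.0001] turn -0.051 tcp [ 0.5148 -0.2955  0.1525] yaw 1.624 F [ 3.1 12.2  8.2] gap 0.015 j6 0.86
[ 2.58980996 -0.24349689 -0.06556927]
clock: 8.8
tcp_pos: [0.5148, -0.2955, 0.1524]
orientation: [-0.002, 0.716, 0.698, 0.003]
wrist_force: [2.5, 13.7, 7.8]
finger_gap: 0.015
grip_force: 60.1
t 8.8 shift [-0.0005 -0.0008 -0.0001] turn -0.13 tcp [ 0.5148 -0.2955  0.1524] yaw 1.544 F [ 2.5 13.7  7.8] gap 0.015 j6 0.94
[ 2.52212022 -0.27854396 -0.04385706]
```

```bash
python3 -m pendant '[[-1,0,0,0,0.04],[-1,0,0,0,0.04],[-1,0,0,0,0]]'
python3 -c 'from h import *
to((.514,-.296,.1525),-1.467);print(env.get_state()["ft_torque"])
shot("top","t1");shot("side","s2"); a=cv2.imread("pics/t1.png")[145:285,360:510];b=cv2.imread("pics/s2.png")[90:230,290:440]
cv2.imwrite("pics/c.png",cv2.resize(np.hstack([a,b]),None,fx=2.6,fy=2.6,interpolation=2))'
```

```text
clock: 9.18
tcp_pos: [0.5149, -0.2955, 0.1524]
orientation: [-0.002, 0.743, 0.669, 0.003]
wrist_force: [1.8, 12.2, 7.7]
finger_gap: 0.0149
grip_force: 62.0
t 9.18 shift [-0.0006 -0.0008 -0.0001] turn -0.208 tcp [ 0.5149 -0.2955  0.1524] yaw 1.466 F [ 1.8 12.2  7.7] gap 0.0149 j6 1.02
[ 2.37902795 -0.27931593  0.88606365]
```

View pics/c.png

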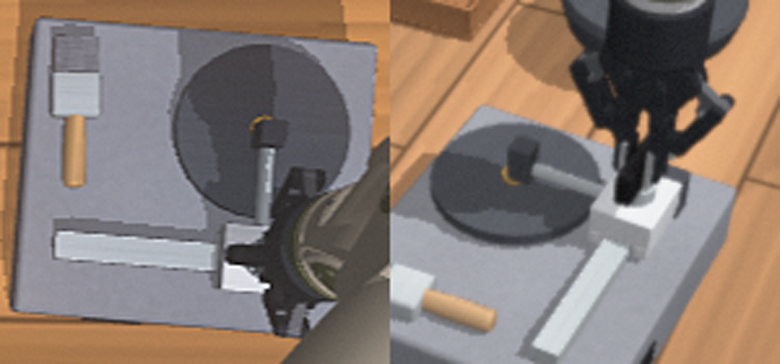

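The carriage sits at the stop, and the bar is nearly along the rail. A turning moment has just appeared (0.89 N m), so I'll turn slightly more to confirm the end stop.

```bash
python3 -m pendant '[[-1,0,0,0,0.04],[-1,0,0,0,0]]'
python3 -c 'from h import *
to((.514,-.296,.1525),-1.467);print(env.get_state()["ft_torque"])'
```

```text
clock: 9.52
tcp_pos: [0.5149, -0.2955, 0.1525]
orientation: [-0.002, 0.756, 0.655, 0.003]
wrist_force: [0.7, 11.8, 8.4]
finger_gap: 0.0149
grip_force: 73.3
t 9.53 shift [-0.0006 -0.0008 -0.    ] turn -0.246 tcp [ 0.5149 -0.2955  0.1525] yaw 1.428 F [ 0.7 11.8  8.4] gap 0.0149 j6 1.05
[ 2.37676446 -0.2610145   1.76239429]
```

End stop reached. Release, rise and move aside to look.

```bash
python3 -m pendant '[[0.6,0,0,0,0],[1,0,0,0,0],[1,0,0,0,0],[1,0,0,-0.03,0],[1,0,0,-0.03,0],[1,0,0,-0.03,0],[1,0,0,-0.02,0]]'
python3 -c 'from h import *
to((.42,.05,.26),.1)'
```

```text
clock: 10.4
tcp_pos: [0.5142, -0.2999, 0.2638]
orientation: [0.001, 0.758, 0.652, 0.0]
wrist_force: [-0.2, -0.5, -0.5]
finger_gap: 0.0854
grip_force: 0.0
t 10.4 shift [ 0.3319 -0.1453  0.0032] turn 1.321 tcp [ 0.5142 -0.2999  0.2638] yaw 1.421 F [-0.2 -0.5 -0.5] gap 0.0854 j6 1.06
```

```bash
python3 -m pendant '[[1,0.055,-0.024,0,0],[1,0.055,-0.024,0,0],[1,0.055,-0.024,0,0],[1,0.055,-0.024,0,0],[1,0.055,-0.024,0,0],[1,0.055,-0.024,0,0]]'
python3 -c 'from h import *
to((.5822,.2467,.22),.1)
shot("top","t2");shot("side","s3"); a=cv2.imread("pics/t2.png")[190:285,395:510];b=cv2.imread("pics/s3.png")[110:205,320:435]
cv2.imwrite("pics/d.png",cv2.resize(np.hstack([a,b]),None,fx=3.4,fy=3.4,interpolation=2))'
```

```text
clock: 11.15
tcp_pos: [0.4201, 0.0499, 0.2624]
orientation: [0.0, 0.758, 0.652, 0.0]
wrist_force: [1.1, 0.4, -0.1]
finger_gap: 0.0857
grip_force: 0.0
t 11.15 shift [0.2189 0.1308 0.0426] turn 1.32 tcp [0.4201 0.0499 0.2624] yaw 1.42 F [ 1.1  0.4 -0.1] gap 0.0857 j6 1.65
```

View pics/d.png

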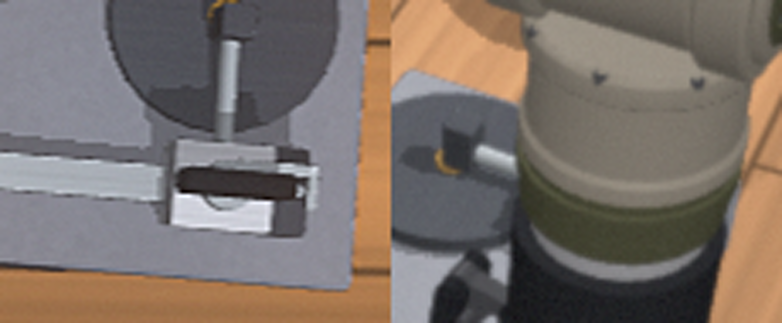

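The carriage abuts the stop block, the bar lies along the rail, and the hook is past the pin (crop about (310,185)), so it is locked. Next is the selector. I'll turn backwards (about -1.82 rad) to stay inside joint 6's range.

```bash
python3 -m pendant '[[1,0.0438,0.0262,0,0],[1,0.0438,0.0262,0,0],[1,0.0438,0.0262,0,0],[1,0.0438,0.0262,0,0],[1,0.0438,0.0262,0,0],[1,0,0,0,-0.18],[1,0,0,0,-0.18],[1,0,0,0,-0.18]]'
python3 -m pendant '[[1,0,0,0,-0.18],[1,0,0,0,-0.18],[1,0,0,0,-0.18],[1,0,0,0,-0.18],[1,0,0,0,-0.18],[1,0,0,0,-0.18],[1,0,0,0,-0.18],[1,0,0,0,0]]'
python3 -c 'from h import *
to((.5822,.2467,.106),.11)'
```

```text
clock: 12.25
tcp_pos: [0.5835, 0.2449, 0.2616]
orientation: [-0.0, 0.554, 0.832, -0.0]
wrist_force: [-0.3, -0.3, 0.1]
finger_gap: 0.0855
grip_force: 0.0
clock: 13.25
tcp_pos: [0.5833, 0.2448, 0.262]
orientation: [-0.0, -0.038, 0.999, -0.0]
wrist_force: [0.9, -1.1, -0.4]
finger_gap: 0.0853
grip_force: 0.0
t 13.25 shift [0.0009 0.002  0.156 ] turn -0.033 tcp [0.5833 0.2448 0.262 ] yaw -3.065 F [ 0.9 -1.1 -0.4] gap 0.0853 j6 0.19
```

```bash
python3 -m pendant '[[1,0.001,0.002,0,-0.04],[1,0,0,0.04,0],[1,0,0,0.04,0],[1,0,0,0.04,0],[1,0,0,0.02,0],[1,0,0,0.016,0],[1,0,0,0,0],[1,0,0,0,0]]'
python3 -m pendant '[[-1,0,0,0,0],[-1,0,0,0,0],[-1,0,0,0,0],[-1,0,0,0,0],[-1,0,0,0,0],[-1,0,0,0,0]]' 60
python3 -c 'from h import *
to((.5822,.2467,.106),-.465);print(env.get_state()["ft_torque"])'
```

```text
clock: 14.25
tcp_pos: [0.5822, 0.2478, 0.1073]
orientation: [0.001, -0.06, 0.998, 0.0]
wrist_force: [-0.0, -0.3, 0.3]
finger_gap: 0.0855
grip_force: 0.0
clock: 15.0
tcp_pos: [0.5815, 0.2488, 0.1068]
orientation: [0.0, -0.061, 0.998, 0.001]
wrist_force: [-1.6, 5.4, 2.9]
finger_gap: 0.0149
grip_force: 61.3
t 15.0 shift [-0.0005 -0.0022  0.0008] turn 0.586 tcp [0.5815 0.2488 0.1068] yaw -3.02 F [-1.6  5.4  2.9] gap 0.0149 j6 0.16
[ 0.86314427  0.3112162  -0.0496345 ]
```

Gripped. Now I'll turn it clockwise by 0.6 rad.

```bash
python3 -m pendant '[[-1,0,0,0,0.1],[-1,0,0,0,0.1],[-1,0,0,0,0.1],[-1,0,0,0,0.1],[-1,0,0,0,0.1],[-1,0,0,0,0.09],[-1,0,0,0,0],[-1,0,0,0,0]]'
python3 -c 'from h import *
to((.5822,.2467,.106),-.465);print(env.get_state()["ft_torque"])'
```

```text
clock: 16.0
tcp_pos: [0.5815, 0.2493, 0.1069]
orientation: [-0.0, 0.232, 0.973, 0.002]
wrist_force: [-0.6, 6.9, 3.4]
finger_gap: 0.015
grip_force: 61.3
t 16.0 shift [-0.0017 -0.002   0.0009] turn -0.004 tcp [0.5815 0.2493 0.1069] yaw 2.673 F [-0.6  6.9  3.4] gap 0.015 j6 0.75
[1.18317343 0.27343127 0.01296403]
```

```bash
python3 -m pendant '[[0.5,0,0,0,0],[1,0,0,0,0],[1,0,0,0,0],[1,0,0,-0.04,0],[1,0,0,-0.04,0],[1,0,0,-0.04,0],[1,0,0,-0.03,0]]'
python3 -c 'from h import *
to((.40,0.0,.26),-.465)'
```

```text
clock: 16.88
tcp_pos: [0.5819, 0.2474, 0.2584]
orientation: [0.001, 0.233, 0.972, 0.0]
wrist_force: [0.8, -0.3, 1.2]
finger_gap: 0.0854
grip_force: 0.0
t 16.88 shift [ 0.0501 -0.3029 -0.002 ] turn -0.005 tcp [0.5819 0.2474 0.2584] yaw 2.671 F [ 0.8 -0.3  1.2] gap 0.0854 j6 0.75
```

```bash
python3 -m pendant '[[1,0.008,-0.05,0,0],[1,0.008,-0.05,0,0],[1,0.008,-0.05,0,0],[1,0.008,-0.05,0,0],[1,0.008,-0.05,0,0],[1,0.008,-0.05,0,0],[1,0,0,0,0]]'
python3 -c 'from h import *
shot("top","t3"); t=cv2.imread("pics/t3.png");a=t[165:315,168:268];b=t[145:295,360:510]
cv2.imwrite("pics/e.png",cv2.resize(np.hstack([a,b]),None,fx=3.2,fy=3.2,interpolation=2))'
```

```text
clock: 17.75
tcp_pos: [0.4011, -0.0001, 0.2565]
orientation: [0.0, 0.235, 0.972, -0.0]
wrist_force: [0.2, 0.4, 0.1]
finger_gap: 0.0853
grip_force: 0.0
```

View pics/e.png

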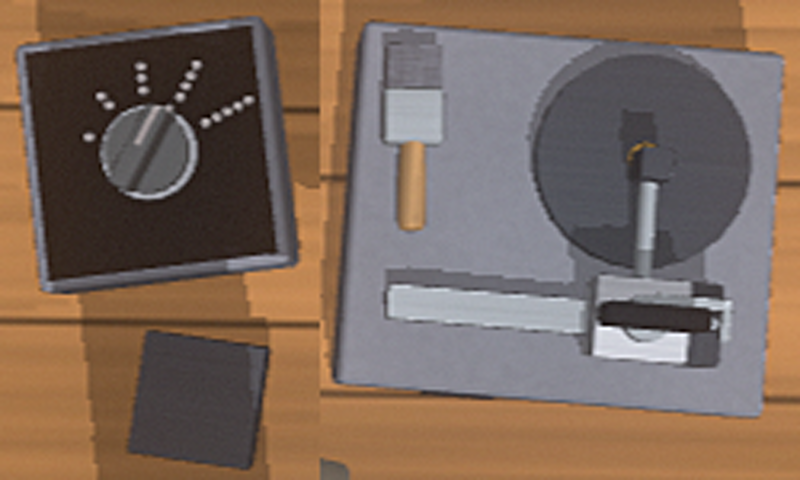

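The selector points at the four-dot row (crop about (188,85)), and the carriage is locked at the stop. The brush and block have not moved.

```bash
python3 -c 'from workcell import env; print(env.hand_in())'
```

```text
the job is handed in; nothing more can be done
None
```

I handed the job in at about 18 s on the robot's clock: the carriage is home and locked, the selector then went to four dots, and the last picture shows the brush and block unmoved; no verdict came back.

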